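# Stand the glue stick up, shut the storage box and click its catch home

### The arm

A 6-joint arm with a two-finger parallel gripper is mounted at the origin on a cart in front of the work surface, level with it; the furniture and walls round the work are solid. World frame = base frame: x ahead of the robot, y to its left, z up, the work surface at z = 0. Lengths are in mm, angles in rad, forces in N, time in s.
With the tool pointing down it reaches from about 350 to 975 mm from the base axis. Payload 7.1 kg.
Tool frame: the origin (TCP) lies between the finger pads; the fingertips stand 17 mm ahead of it and the grasp point (between the pads) lies 2 mm behind it; z points along the fingers, y is the line along which they close (so a half turn about z gives the same grasp; the last joint's range is limited). The gripper opens to 88 mm and grips with 3 to 60 N. Pads are 20 mm wide; open, the fingers measure 115 mm over their backs; the gripper's body (75 mm by 178 mm) begins 61 mm behind the grasp point.
Start: joints at [-1.208, 0.423, 1.63, -0, 1.089, -0.019], TCP at [232.886, -579.973, 239.675] pointing down, gripper open.
Joint ranges: [-3, 3], [-0.9, 2.11], [0.09, 2.58], [-1.31, 4.45], [0.11, 2.69], [-2.54, 2.54]. Speed limits (rad/s): [2.39, 2.39, 3.01, 3.14, 3.14, 3.14].

### API

Orientations are given as a rotation vector (axis times angle).
In Python, from workcell import ctrl, eyes gives the robot as it stands (ctrl), with the cameras (eyes).
- The arm moves only by the shell command python3 jog.py FILE [OPENING], which reads ROWS from the file FILE. ROWS is a JSON object whose key "increments" holds a list of rows, 1 to 5 of them, each of 6 numbers: dx, dy, dz in fractions of the full range, 1 being 0.75 m, then a rotation vector rx, ry, rz in a scale on which 1.0 is 180 degrees; each row shifts and turns the commanded pose from where the row before left it, along the tool's axes as they then stand; what a row does not reach is not made up. A row lasts 1/12 s, in which the tool goes at most 41.7 mm and 0.125 rad, less where a joint would pass 70% of its speed; a pose out of reach is approached as far as the arm can. OPENING is the finger opening in mm, set as the command begins (- or left out keeps the last). The fingers move at their own pace and stop on an object; the grip force is fixed at half the most. Time passes only in rows, so rows that do not move let the fingers close. It prints the time, the measured TCP pose, the force, the opening and the grip force at its end. A shift or turn number past 1, either way, is cut back to 1. Input that does not fit is refused with a message, and nothing moves.
- ctrl.get_obs(): the state, without advancing time (a new reading comes with each control period).
- eyes.get_image(name): name is "scene" or "top" or "wrist"; returns a dict with "img" (420x560x3 uint8, red, green, blue), "fx", "fy", "cx", "cy" (pixels), "R" (3x3) and "t" (3): a world point X has camera coordinates R X + t. Camera axes: x right, y down, z forward; pixel columns grow to the right and rows downward; lengths in mm; the calibration is good to about 2 mm. A picture is of the moment at which its call begins. There is no depth.
- ctrl.close_job(): hands the job in; it is judged then, once.
The state is a dict: "t": time; "qpos": joint angles; "qvel": joint speeds; "joint_torque": joint torques, N m; "ee_pos": TCP position; "orientation": TCP orientation; "ft_force": force on the tool from outside, world axes, zero at the start; "moment": the same for the moment, N m; "width": finger opening in mm; "grasp_force": force on a finger pad.
Only numpy, scipy, OpenCV 4.12 (cv2) and the standard library are available. Lean on these libraries where they do the work, as an engineer would, in place of code of your own. Each camera call takes 0.05 s, during which the arm holds its last target. There are 200 camera calls.

### The job

Leave the small three-bay storage box closed and ready to put away: first, with the lid still open, stand the glue stick that leans out over the rim upright on the floor of the box, then swing the lid down and press its free edge until the roller catch snaps and the lid stays fully shut. Do not force the lid (a firm thumb press is enough), and leave the oil bottle in the box standing and the tools lying round it where they are.

Things in the scene. Friction and masses are not known exactly. Their poses are not given: they have to be found in the camera images.
- box: Fixed black box, 130 (own x) x 78 (own y) x 62 mm high, open on top; walls, floor, dividers 4 mm thick. Origin: centre of underside, on the bench. Three bays along its x, centres at x -42, 0, +42 mm, each about 38 mm (x) x 70 mm (y), dividers as high as the walls. Lid hinge along the -y rim, catch on the +y wall. At yaw 0 axes as the world's (hinge to the robot's right); yaw within 0.45 rad.
- lid (a joint): Angle of the grey lid (rad): 0 fully shut, grows as it opens, 1.57 on edge, stop at 1.83, leaning out over the box's -y side. The lid is a cover 130 x 78 mm, 42 mm deep outside, 38 inside, 0.15 kg; hinge friction 0.12 N m holds it at any angle.
- lid_hinge (a point): Middle of the hinge line, which runs along the box's x axis: box frame (0, -39, 62) mm. Axes as the box's.
- catch (a point): Sprung steel roller, 8 mm diameter, in the middle of the box's +y wall, box frame (0, 41.5, 56) mm. At lid angle about 0.14 a striker on the lid's free edge comes to rest on it and the lid stays ajar, until the free edge is pressed down with roughly 9 to 15 N; then it snaps to the stop at 0 and stays. Over 30 N on the lid is forcing it.
- lid_pad (a point): Centre of the top of the black thumb pad (40 x 22 mm, 2 mm thick) on the lid's outer face, near the middle of the free edge: with the lid shut 64 mm in box +y and 44 mm up from the hinge line. Its axes turn with the lid, z out of the outer face.
- glue_stick: Capped round glue stick, 27 mm diameter, 92 mm long, 0.05 kg. Origin: centre of its foot; z along it to the cap. Starts in one of the bays, foot near the bay's -y wall, leaning about 0.7 rad to box +y over the +y rim, cap about 10 mm beyond that wall's inside. Within 0.2 rad of vertical it stands by itself, top 96 mm above the bench, and the lid clears it; leaning out it blocks the lid.
- oil_bottle: Small round oil bottle, 26 mm diameter, 82 mm high, standing upright in another bay, near its -y wall. Origin: centre of its underside, z up. (The third bay holds a 20 mm printed cube.)
- cutters: Flush cutters, 41 x 136 x 11 mm, lying on the bench behind the box. Origin: centre of the underside.
- scraper: Sheet scraper, 43 x 144 x 13 mm, lying on the bench to the left of the box. Origin: centre of the underside.

How it is judged (in metres and radians):
On the way:
1. the glue stick stands upright while the lid is still open (angle between glue_stick's own z axis and vertical below 0.12 rad and value of joint lid above 0.8 rad), for 0.2 s.
At the end, for the whole second after the job is handed in: The lid is latched fully shut (within 0.03 rad) and stays so; under it the glue stick stands upright on the floor of the box and the oil bottle stands upright (both within 0.15 rad), at rest (value of joint lid below 0.03 rad and angle between each of glue_stick, oil_bottle's own z axis and vertical below 0.15 rad and z of glue_stick in the frame of box below 0.012 m and y of glue_stick in the frame of box between -0.03 and 0.03 m and x of glue_stick in the frame of box between -0.06 and 0.06 m and linear speed of glue_stick below 0.02 m/s); the robot touches nothing.
It fails at once if the lid is forced: more than 30 N on it from the robot (contact force between any of the fingers, the arm and lid above 30 N).
It fails at once if the oil bottle is knocked over or taken out (angle between oil_bottle's own z axis and vertical above 0.5 rad or height (world z) of oil_bottle above 0.04 m).
It fails at once if the cutters moved more than 30 mm (distance of cutters from where it was at the start of the episode above 0.03 m).
It fails at once if the scraper moved more than 30 mm (distance of scraper from where it was at the start of the episode above 0.03 m).
It also fails if it takes over 59 s, if anything falls off the work surface, if the arm or the gripper's body presses on something with over 40 N, if the wrist force passes 120 N, or if a joint passes its speed limit or range.

## Working session

There is one attempt and no reset: what is moved stays moved. The work goes in short steps, Python scripts to look and compute and a shell command to move; the robot and the scene stay as the last step left them, time stands still between calls to the robot, and variables do not carry over. Pictures are saved under pics/ and viewed, at most 12 in all, crops included, and the job is handed in when it is done.

```bash
ls; mkdir -p pics
python3 - <<'E'
from workcell import ctrl, eyes
import cv2,numpy as np
ims=[]
for n in ["scene","top"]:
    d=eyes.get_image(n); cv2.imwrite(f"pics/{n}0.png",d["img"][:,:,::-1])
    np.savez(f"pics/{n}0.npz",**d); print(n,d["fx"],d["cx"],d["cy"],np.round(d["R"],3).tolist(),d["t"])
o=ctrl.get_obs();print(o["t"],o["orientation"],o["ee_pos"])
E
```

```text
jog.py
pics
workcell.py
scene 404.0977428090513 278.57622038929935 207.4059952910991 [[0.717, 0.697, 0.02], [0.491, -0.483, -0.725], [-0.496, 0.529, -0.689]] [-231.59490586 -313.90841582 1329.25658961]
top 491.17571886013076 282.9914845010712 207.82328605540783 [[0.005, -1.0, -0.029], [-0.985, -0.0, -0.174], [0.174, 0.03, -0.984]] [-242.81035722  550.52748149  899.67026108]
0.1 [-3.08319775e+00 -5.95829512e-01  3.25455060e-04] [ 232.73577426 -579.5354346   238.98148003]
```

View pics/scene0.png

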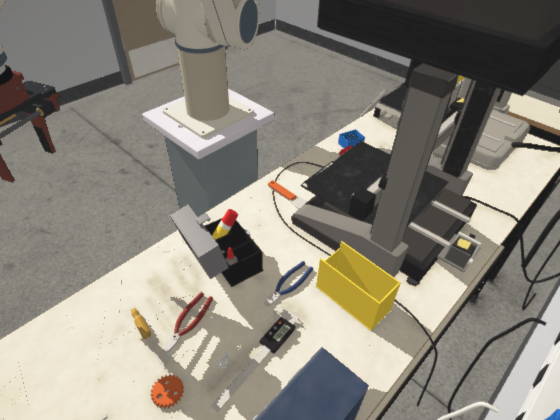

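View pics/top0.png

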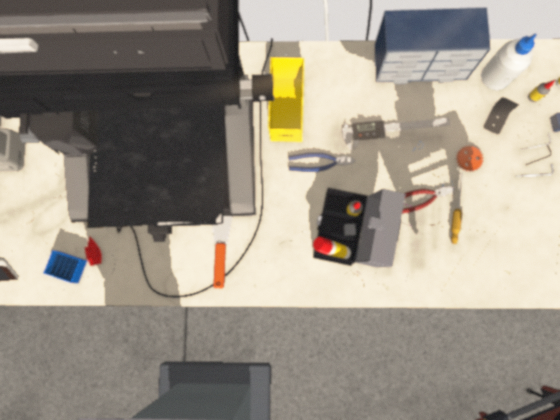

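The top view shows the box at about (340,228). The glue stick's red cap is at (322,245) in the near bay, the bottle at (355,208) is in the far bay, and the cube is in the middle. The lid stands open on the right. I'll zoom both views.

```bash
cat > h.py <<'E'
import numpy as np,cv2
from workcell import ctrl, eyes
def grab(n,tag):
    d=eyes.get_image(n); np.savez(f"pics/{n}{tag}.npz",**d); return d
def load(f): return dict(np.load(f"pics/{f}.npz"))
def ray(d,u,v):
    R,t=d["R"],d["t"]; c=-R.T@t
    r=R.T@np.array([(u-d["cx"])/d["fx"],(v-d["cy"])/d["fy"],1]); return c,r/np.linalg.norm(r)
def onz(d,u,v,z):
    c,r=ray(d,u,v); return c+r*(z-c[2])/r[2]
def tri(a,b):   # two (d,u,v): midpoint and gap
    (c,r),(e,s)=ray(*a),ray(*b)
    k=np.linalg.lstsq(np.c_[r,-s],e-c,rcond=None)[0]
    p,q=c+k[0]*r,e+k[1]*s; return (p+q)/2,np.linalg.norm(p-q)
def proj(d,X):
    c=d["R"]@np.asarray(X,float)+d["t"]; return np.array([d["fx"]*c[0]/c[2]+d["cx"],d["fy"]*c[1]/c[2]+d["cy"]])
def crop(d,x0,y0,w,h,s): return cv2.resize(d["img"][y0:y0+h,x0:x0+w,::-1],None,fx=s,fy=s,interpolation=cv2.INTER_CUBIC)
E
python3 - <<'E'
from h import *
a=crop(load("top0"),305,180,110,95,5);b=crop(load("scene0"),165,195,110,95,5)
a=cv2.resize(a,(400,345));b=cv2.resize(b,(400,345))
cv2.imwrite("pics/c1.png",np.hstack([a,b]))
E
```

```text
(no output)
```

View pics/c1.png

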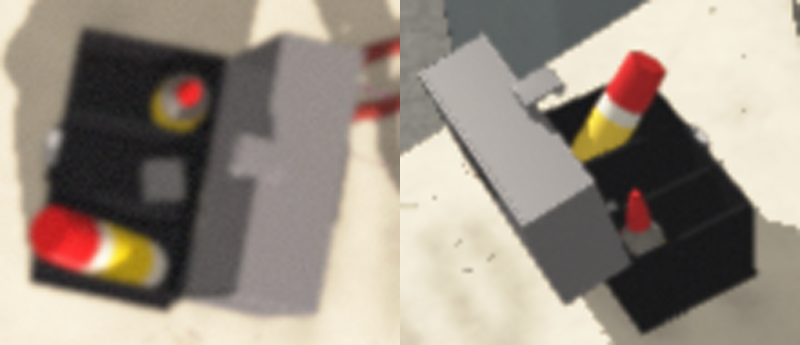

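Left crop (top view): rim corners are at about (86,30) and (33,278), the roller at (54,143), the cap end at (45,228) and the bottle cap at (190,92). Right crop (scene view): the far rim corner is at (752,208), the roller at (703,135) and the cap top at (645,62).

Run:
```python
from h import *
T,S=load("top0"),load("scene0"); k=400/110
tp=lambda x,y:(T,305+(x+.5)/k-.5,180+(y+.5)/k-.5)
sc=lambda x,y:(S,165+(x-400+.5)/k-.5,195+(y+.5)/k-.5)
for n,a,b in [("roller",(54,143),(703,135)),("c++",(86,30),(752,208)),("bottlecap",(190,92),(637,192)),("lid free +x",(285,36),(567,303)),("lid hingeside+x",(345,45),(567,303)),("lid edge2",(285,36),(525,222))]:
    p,g=tri(tp(*a),sc(*b)); print(n,p.round(1),g.round(1))
for n,a in [("++",(86,30)),("-+",(33,278)),("+-",(225,58)),("--",(182,305)),("roll",(54,143))]: print(n,onz(*tp(*a),62).round(1))
print("cam",(-T["R"].T@T["t"]).round(),(-S["R"].T@S["t"]).round())
# glue: red/yellow masks
for nm,d,(x0,y0,x1,y1) in [("top",T,(305,232,360,265)),("scene",S,(205,200,245,245))]:
    hsv=cv2.cvtColor(d["img"],cv2.COLOR_RGB2HSV)
    for c,(lo,hi) in dict(red=((0,150,90),(9,255,255)),yel=((18,130,80),(35,255,255))).items():
        m=cv2.inRange(hsv,lo,hi); mm=np.zeros_like(m); mm[y0:y1,x0:x1]=m[y0:y1,x0:x1]
        v,u=np.nonzero(mm); print(nm,c,len(u),u.mean(),v.mean(),u.min(),u.max(),v.min(),v.max())
```

```text
roller [ 528.5 -309.1   58.9] 3.7
c++ [ 588.4 -326.6   57.8] 3.1
bottlecap [ 550.9 -377.1   82. ] 3.1
lid free +x [ 577.7 -436.6   66.5] 16.3
lid hingeside+x [ 578.  -453.    79.4] 11.4
lid edge2 [ 562.4 -434.3  119. ] 32.5
++ [ 586.5 -327.5   62. ]
-+ [ 457.4 -299.2   62. ]
+- [ 571.5 -399.3   62. ]
-- [ 444.  -374.5   62. ]
roll [ 526.9 -310.4   62. ]
cam [ 387. -269.  974.] [ 979. -694.  693.]
top red 215 322.31162790697675 245.4279069767442 314 331 236 254
top yel 160 339.9875 250.725 332 346 242 258
scene red 157 229.37579617834396 217.22292993630575 222 236 210 225
scene yel 137 219.16788321167883 232.28467153284672 212 228 225 239
```

Careful with the scale: shifts go in shares of 0.75 m and turns go in shares of 180 degrees. That gives: 34 mm is 0.0453, 20 mm is 0.0267.

```bash
echo '{"increments": [[0.0267,-0.0107,-0.0027,0,0,0],[0.0453,-0.0173,-0.0027,0,0,0],[0.0453,-0.0173,-0.0027,0,0,0],[0.0453,-0.0173,-0.0027,0,0,0],[0.0453,-0.0173,-0.0027,0,0,0]]}' > next.json && python3 jog.py next.json 0
echo '{"increments": [[0.0453,-0.0173,-0.0027,0,0,0],[0.0453,-0.0173,-0.0027,0,0,0],[0.0453,-0.0173,-0.0027,0,0,0],[0.0453,-0.0173,-0.0027,0,0,0],[0.0453,-0.0173,-0.0027,0,0,0]]}' > next.json && python3 jog.py next.json
echo '{"increments": [[0.02,-0.0093,0,0,0,-0.0382],[0,0,0,0,0,-0.0382],[0,0,0,0,0,-0.0382],[0,0,0,0,0,-0.0382],[0,0,0,0,0,-0.0382]]}' > next.json && python3 jog.py next.json
echo '{"increments": [[0,0,0,0,0,-0.0382],[0,0,0,0,0,-0.0382],[0,0,0,0,0,-0.0382],[0,0,0,0,0,-0.0064],[0,0,0,0,0,0]]}' > next.json && python3 jog.py next.json
python3 - <<'E'
from h import *
from scipy.spatial.transform import Rotation as Ro
d=grab("wrist","1"); cv2.imwrite("pics/wrist1.png",d["img"][:,:,::-1])
o=ctrl.get_obs();print(o["ee_pos"],Ro.from_rotvec(o["orientation"]).as_matrix().round(3).tolist(),o["ft_force"],o["width"])
print("cam",-d["R"].T@d["t"])
E
```

```text
t: 0.52
ee_pos: [356.0, -464.8, 249.4]
orientation: [-3.084, -0.595, 0.0]
ft_force: [0.4, -0.4, 0.0]
width: 58.1
grasp_force: 0.0
t: 0.93
ee_pos: [489.7, -340.9, 259.5]
orientation: [-3.084, -0.596, 0.001]
ft_force: [0.5, -0.8, -1.3]
width: 24.9
grasp_force: 0.0
t: 1.35
ee_pos: [500.1, -329.9, 259.2]
orientation: [-2.765, -1.49, 0.001]
ft_force: [0.0, -0.6, 0.9]
width: 0.7
grasp_force: 0.0
t: 1.77
ee_pos: [500.0, -330.3, 259.4]
orientation: [-2.443, -1.975, 0.0]
ft_force: [0.2, -0.3, -0.1]
width: 0.7
grasp_force: 0.0
[ 500.00794182 -330.32774027  259.43545642] [[0.211, 0.978, -0.0], [0.978, -0.211, 0.0], [0.0, -0.0, -1.0]] [ 0.14074527 -0.05479165 -0.48867641] 0.5152248282715334
cam [ 514.84267791 -261.31269486  404.81931517]
```

View pics/wrist1.png

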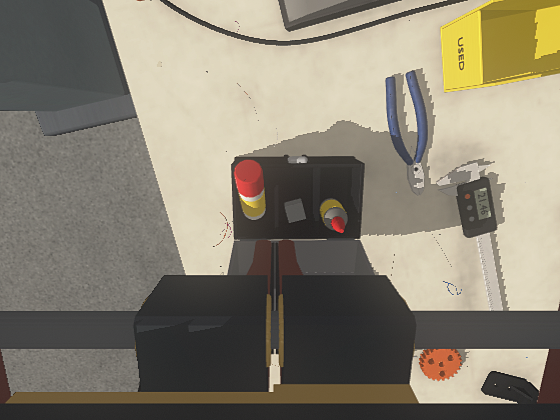

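The wrist view is aligned with the box. The rim runs across columns 233–364 with the roller at (297,159). The red cap is at about (249,170) with the stick's foot near (255,215), and the bottle is at (335,215). I'll check the box pose against these points.

Run:
```python
from h import *
T,S,W=load("top0"),load("scene0"),load("wrist1"); k=400/110
tp=lambda x,y:(T,305+(x+.5)/k-.5,180+(y+.5)/k-.5)
sc=lambda x,y:(S,165+(x-400+.5)/k-.5,195+(y+.5)/k-.5)
print("roller",tri((W,297,160),sc(703,135)),tri((W,297,160),tp(54,143)))
yaw=-.212; c=np.array([516.5,-350.5,0]); R=np.array([[np.cos(yaw),-np.sin(yaw),0],[np.sin(yaw),np.cos(yaw),0],[0,0,1]])
for n,p in [("++62",(65,39,62)),("-+62",(-65,39,62)),("++0",(65,39,0)),("-+0",(-65,39,0)),("+-",(65,-39,62)),("--",(-65,-39,62)),("rol",(0,41.5,56))]:
    print(n,proj(W,c+R@p).round(1),proj(T,c+R@p).round(1))
def box(X): return (R.T@(np.asarray(X)-c)).round(1)
hsv=cv2.cvtColor(W["img"],cv2.COLOR_RGB2HSV); cen={}
for nm,d,(x0,y0,x1,y1) in [("W",W,(225,150,275,235)),("T",T,(305,232,360,265)),("S",S,(205,200,245,245))]:
    hsv=cv2.cvtColor(d["img"],cv2.COLOR_RGB2HSV)
    for col,(lo,hi) in dict(red=((0,150,90),(9,255,255)),yel=((18,130,80),(35,255,255))).items():
        m=cv2.inRange(hsv,lo,hi); mm=np.zeros_like(m); mm[y0:y1,x0:x1]=m[y0:y1,x0:x1]
        v,u=np.nonzero(mm); cen[nm+col]=(d,u.mean(),v.mean()); print(nm,col,u.min(),u.max(),v.min(),v.max())
for col in("red","yel"):
  for a in "WT":
    p,g=tri(cen[a+col],cen["S"+col]); print(col,a,p.round(1),g.round(1),"box",box(p))
cv2.imwrite("pics/c2.png",crop(W,220,145,160,110,5))
```

```text
roller (array([ 528.07227111, -307.32507606,   57.65645736]), np.float64(1.5247380771599328)) (array([ 528.61693777, -310.27024703,   46.36962173]), np.float64(2.2001645924126443))
++62 [362.2 165.8] [327.5 187. ]
-+62 [228.4 165.6] [313.4 254. ]
++0 [349.2 158.2] [325.6 193.6]
-+0 [235.2 158. ] [312.4 256.6]
+- [357.3 241.5] [368.1 195.4]
-- [230.8 241.3] [354.9 263.1]
rol [295.  162.3] [319.1 220.3]
W red 234 261 160 196
W yel 239 265 189 216
T red 314 331 236 254
T yel 332 346 242 258
S red 222 236 210 225
S yel 212 228 225 239
red W [ 477.  -313.    69.2] 0.9 box [-46.5  28.3  69.2]
red T [ 476.8 -314.3   70. ] 1.4 box [-46.4  27.   70. ]
yel W [ 475.6 -346.    45.7] 3.8 box [-41.   -4.2  45.7]
yel T [ 471.7 -346.2   41.7] 8.4 box [-44.7  -5.2  41.7]
```

View pics/c2.png

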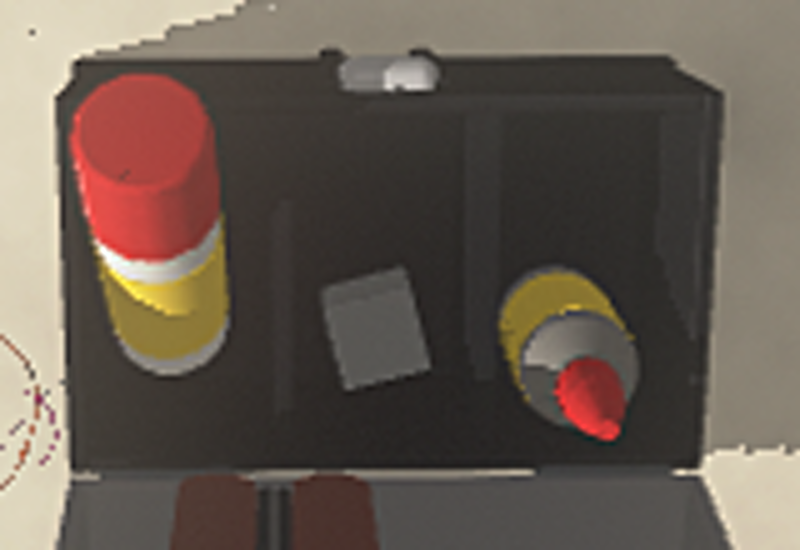

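```bash
python3 - <<'E'
from h import *
W=load("wrist1");S=load("scene0");T=load("top0")
yaw=-.212; c=np.array([519.4,-349.4,0]); R=np.array([[np.cos(yaw),-np.sin(yaw),0],[np.sin(yaw),np.cos(yaw),0],[0,0,1]])
B=lambda p:(R.T@(p-c)).round(1)
k=400/110
print("capdisc W/S",B(tri((W,248.6,171),(S,165+(245+.5)/k-.5,195+(70.5)/k-.5))[0]),"W at z83",B(onz(W,248.6,171,83)), "cap front edge",B(onz(W,248,160,76)))
print("bottle tip",B(tri((W,340.5,230.5),(S,165+(237)/k-.5,195+192/k-.5))[0]))
E
echo '{"increments": [[0.0267,-0.0093,0,0,0,0],[0.0333,-0.0107,0,0,0,0],[0.0333,-0.0093,0.0133,0,0,0],[0,0,0.04,0,0,0],[0,0,0.0533,0,0,0]]}' > next.json && python3 jog.py next.json 14
echo '{"increments": [[0,0,0.0533,0,0,0],[0,0,0.04,0,0,0],[0,0,0.032,0,0,0],[0,0,0,0,0,0],[0,0,0,0,0,0]]}' > next.json && python3 jog.py next.json
python3 - <<'E'
from h import *
d=grab("wrist","2"); cv2.imwrite("pics/wrist2.png",d["img"][:,:,::-1])
E
```

```text
capdisc W/S [-47.6  33.5  76.9] W at z83 [-46.5  35.3  83. ] cap front edge [-47.4  44.5  76. ]
bottle tip [ 39.9 -20.7  86. ]
t: 2.23
ee_pos: [495.3, -257.3, 181.9]
orientation: [2.437, 1.972, 0.004]
ft_force: [1.2, -0.7, 0.0]
width: 14.0
grasp_force: 0.0
t: 2.65
ee_pos: [492.5, -257.0, 84.9]
orientation: [-2.441, -1.974, 0.002]
ft_force: [0.0, -1.1, 0.4]
width: 14.2
grasp_force: 0.0
```

View pics/wrist2.png

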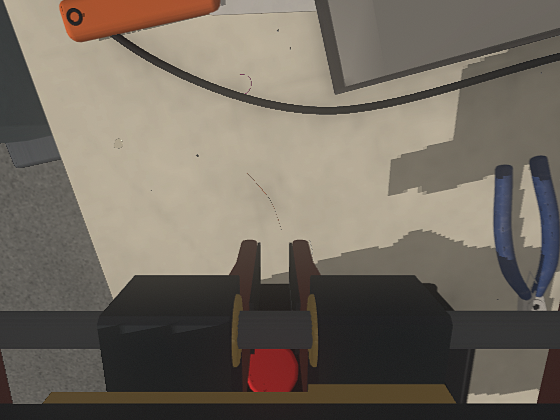

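The cap is centred in the finger gap at (273,370), so I'll push toward the hinge.

In the tool's units: -10 mm is -0.0133, -8 mm is -0.0107.

```bash
echo '{"increments": [[-0.0133,0,0,0,0,0],[-0.0133,0,0,0,0,0],[-0.0107,0,0,0,0,0],[-0.008,0,0,0,0,0],[-0.008,0,0,0,0,0]]}' > next.json && python3 jog.py next.json
echo '{"increments": [[-0.0067,0,0,0,0,0],[-0.0067,0,0,0,0,0],[-0.0067,0,0,0,0,0],[-0.0067,0,0,0,0,0],[-0.0067,0,0,0,0,0]]}' > next.json && python3 jog.py next.json
echo '{"increments": [[-0.0053,0,0,0,0,0],[-0.0053,0,0,0,0,0],[-0.004,0,0,0,0,0],[0,0,0,0,0,0],[0,0,0,0,0,0]]}' > next.json && python3 jog.py next.json
python3 - <<'E'
from h import *
d=grab("scene","3");a=crop(d,165,195,110,95,5);a=cv2.resize(a,(400,345))
d=grab("top","3");b=cv2.resize(crop(d,305,180,110,95,5),(400,345));cv2.imwrite("pics/c3.png",np.hstack([a,b]))
E
```

```text
t: 3.12
ee_pos: [484.9, -297.9, 86.5]
orientation: [2.441, 1.975, 0.001]
ft_force: [0.1, 0.7, 0.5]
width: 13.9
grasp_force: 0.1
t: 3.53
ee_pos: [479.5, -321.4, 85.6]
orientation: [-2.441, -1.978, 0.0]
ft_force: [-0.6, 0.5, 0.3]
width: 14.3
grasp_force: 0.0
t: 3.95
ee_pos: [477.3, -331.8, 85.6]
orientation: [-2.441, -1.977, -0.0]
ft_force: [0.8, -0.1, 0.6]
width: 14.1
grasp_force: 0.0
```

View pics/c3.png

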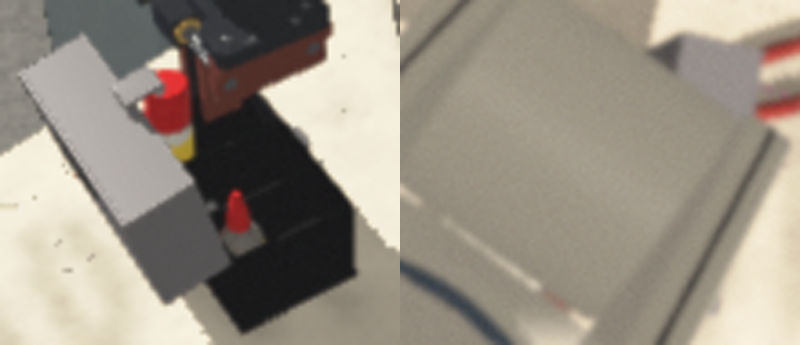

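The stick is nearly upright (cap at (167,90), body vertical). I'll push a few mm more, back off and look.

In the tool's units: -3 mm is -0.004, -2 mm is -0.0027.

```bash
echo '{"increments": [[-0.004,0,0,0,0,0],[-0.0027,0,0,0,0,0],[-0.0027,0,0,0,0,0],[0,0,0,0,0,0],[0,0,0,0,0,0]]}' > next.json && python3 jog.py next.json
echo '{"increments": [[0.004,0,0,0,0,0],[0.0067,0,0,0,0,0],[0.0133,0,0,0,0,0],[0.02,0,0,0,0,0],[0.0267,0,-0.0133,0,0,0]]}' > next.json && python3 jog.py next.json
echo '{"increments": [[0,0,-0.0467,0,0,0],[0,0,-0.0533,0,0,0],[0,0,-0.0533,0,0,0],[0,0,-0.0533,0,0,0],[-0.02,0,0,0,0,0]]}' > next.json && python3 jog.py next.json
python3 - <<'E'
from h import *
d=grab("scene","4");a=crop(d,165,195,110,95,5);a=cv2.resize(a,(400,345))
d=grab("wrist","4");b=cv2.resize(crop(d,210,140,160,138,3),(400,345));cv2.imwrite("pics/c4.png",np.hstack([a,b]))
E
```

```text
t: 4.47
ee_pos: [475.9, -338.7, 85.7]
orientation: [2.441, 1.977, 0.0]
ft_force: [0.8, 0.3, 0.2]
width: 14.1
grasp_force: 0.0
t: 4.88
ee_pos: [486.0, -285.1, 94.3]
orientation: [-2.44, -1.975, 0.001]
ft_force: [-0.0, -1.2, 0.3]
width: 13.9
grasp_force: 0.0
t: 5.3
ee_pos: [487.7, -300.7, 258.6]
orientation: [2.43, 1.974, 0.007]
ft_force: [1.8, -0.1, 0.6]
width: 14.2
grasp_force: 0.0
```

View pics/c4.png

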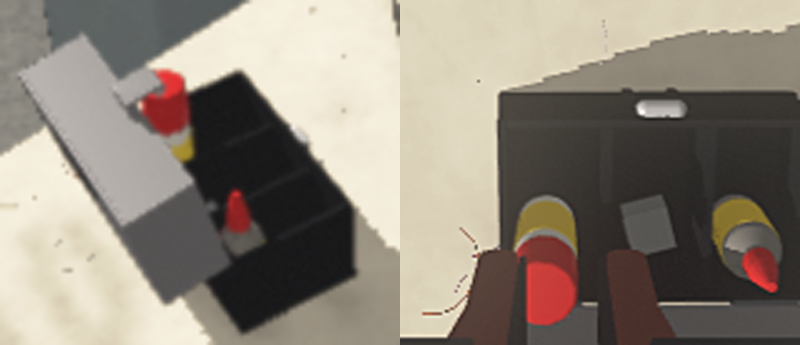

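The stick stands in its bay with its cap over the foot (right crop: cap disc about (551,298), foot arc about (545,197)). I'll check the tilt numerically.

Run:
```python
from h import *
W=load("wrist4");S=load("scene4");k=2.5;ks=400/110
yaw=-.212; c=np.array([519.4,-349.4,0]); R=np.array([[np.cos(yaw),-np.sin(yaw),0],[np.sin(yaw),np.cos(yaw),0],[0,0,1]])
B=lambda p:(R.T@(p-c)).round(1)
w=lambda x,y:(W,210+(x-400+.5)/k-.5,140+(y+.5)/k-.5)
s=lambda x,y:(S,165+(x+.5)/ks-.5,195+(y+.5)/ks-.5)
print("cap tri",B(tri(w(551,298),s(167,78))[0]),"W z96",B(onz(*w(551,298),96)))
print("foot +y edge z4",B(onz(*w(545,197),4)),"-> centre y -13.5")
print("corners",B(onz(*w(499,126),62)),"hinge",B(onz(*w(660,303),62)),"roller",B(onz(*w(661,108),58)))
print("bottle tip",B(onz(*w(765,288),86)),"foot +y edge",B(onz(*w(733,200),4)))
# lid angle: free outer edge corners seen in scene/top start images
T=load("top0");t=lambda x,y:(T,305+(x+.5)/ks-.5,180+(y+.5)/ks-.5);S0=load("scene0");s0=lambda x,y:(S0,165+(x-400+.5)/ks-.5,195+(y+.5)/ks-.5)
for n,a,b in [("outer free +x",(355,45),(525,222)),("outer free -x",(312,315),(421,75)),("inner free +x",(285,36),(567+30,150)),("pad tab",(250,160),(540,85))]:
    p,g=tri(t(*a),s0(*b));print(n,B(p),g.round(1))
```

```text
cap tri [-44.2 -18.7 101.1] W z96 [-44.3 -21.1  96. ]
foot +y edge z4 [-47.4  -9.6   4. ] -> centre y -13.5
corners [-64.9  36.7  62. ] hinge [  0.7 -37.8  62. ] roller [-1.3 43.3 58. ]
bottle tip [ 37.5 -21.1  86. ] foot +y edge [ 40.8 -10.9   4. ]
outer free +x [ 64.5 -91.4 131.5] 2.1
outer free -x [-65.3 -93.9 125.7] 1.1
inner free +x [ 58.1 -51.3 153.5] 6.4
pad tab [ -3.  -49.9 147. ] 0.1
```

The stick is upright within about 0.03 rad and the bottle reads the same. The lid is at about 1.72 rad. Next I move behind the lid with the gripper closed.

In the tool's units: -36 mm is -0.048, -35 mm is -0.0467.

```bash
echo '{"increments": [[-0.0267,0.0067,0,0,0,0],[-0.0467,0.012,0,0,0,0],[-0.0467,0.012,0,0,0,0],[-0.0467,0.012,0,0,0,0],[-0.048,0.012,0,0,0,0]]}' > next.json && python3 jog.py next.json 0
echo '{"increments": [[0,0,0,0,0,0],[0,0,0.04,0,0,0],[0,0,0.0533,0,0,0],[0,0,0.0533,0,0,0],[0,0,0.0267,0,0,0]]}' > next.json && python3 jog.py next.json
echo '{"increments": [[0,0,0,0,0,0],[0,0,0,0,0,0]]}' > next.json && python3 jog.py next.json
python3 - <<'E'
import numpy as np
from h import *
from scipy.spatial.transform import Rotation as Ro
yaw=-.212; c=np.array([519.4,-349.4,0]); R=np.array([[np.cos(yaw),-np.sin(yaw),0],[np.sin(yaw),np.cos(yaw),0],[0,0,1]])
o=ctrl.get_obs();p=R.T@(o["ee_pos"]-c);print(p.round(1),Ro.from_rotvec(o["orientation"]).as_matrix().round(3).tolist(),o["ft_force"].round(1))
prev=p
for th in [1.6,1.4,1.2,1.0,.8,.6,.45,.3,.2,.14,0]:
    r=62;y=r*np.cos(th)-42*np.sin(th)-49;z=r*np.sin(th)+42*np.cos(th)+79
    print(th,"tcp y,z",round(y,1),round(z,1),"d",round(y-prev[1],1),round(prev[2]-z,1)); prev=np.array([0,y,z])
E
```

```text
t: 5.82
ee_pos: [490.2, -466.8, 248.0]
orientation: [-2.437, -1.976, 0.0]
ft_force: [1.3, -0.5, -0.3]
width: 0.6
grasp_force: 0.0
t: 6.23
ee_pos: [487.9, -463.2, 113.7]
orientation: [-2.434, -1.971, 0.001]
ft_force: [-0.3, 0.2, -0.6]
width: 0.4
grasp_force: 0.0
t: 6.4
ee_pos: [489.7, -465.2, 118.2]
orientation: [-2.436, -1.975, 0.001]
ft_force: [0.4, -0.0, 0.1]
width: 0.9
grasp_force: 0.0
[  -4.7 -119.4  118.2] [[0.207, 0.978, -0.004], [0.978, -0.207, 0.004], [0.003, -0.004, -1.0]] [ 0.4 -0.   0.1]
1.6 tcp y,z -92.8 139.7 d 26.6 -21.6
1.4 tcp y,z -79.9 147.2 d 12.9 -7.5
1.2 tcp y,z -65.7 152.0 d 14.2 -4.8
1.0 tcp y,z -50.8 153.9 d 14.8 -1.9
0.8 tcp y,z -35.9 152.7 d 14.9 1.1
0.6 tcp y,z -21.5 148.7 d 14.4 4.1
0.45 tcp y,z -11.4 143.8 d 10.1 4.9
0.3 tcp y,z -2.2 137.4 d 9.3 6.3
0.2 tcp y,z 3.4 132.5 d 5.6 5.0
0.14 tcp y,z 6.5 129.2 d 3.1 3.2
0 tcp y,z 13.0 121.0 d 6.5 8.2
```

In the tool's units: -10 mm is -0.0133, -8 mm is -0.0107.

```bash
echo '{"increments": [[0.0107,0.0027,-0.0133,0,0,0],[0.008,0.0027,-0.0107,0,0,0],[0.0053,0.0013,-0.0053,0,0,0],[0.0053,0,0,0,0,0],[0.0067,0,0,0,0,0]]}' > next.json && python3 jog.py next.json
echo '{"increments": [[0.0067,0,-0.004,0,0,0],[0.0067,0,-0.004,0,0,0],[0.0067,0,-0.0027,0,0,0],[0.0067,0,-0.0027,0,0,0],[0.0067,0,-0.002,0,0,0]]}' > next.json && python3 jog.py next.json
echo '{"increments": [[0.0067,0,-0.002,0,0,0],[0.0067,0,-0.0013,0,0,0],[0.0067,0,-0.0007,0,0,0],[0.0067,0,0,0,0,0],[0.0067,0,0,0,0,0]]}' > next.json && python3 jog.py next.json
echo '{"increments": [[0.0067,0,0.0007,0,0,0],[0.0067,0,0.0007,0,0,0],[0.0067,0,0.0013,0,0,0],[0.0067,0,0.002,0,0,0],[0,0,0,0,0,0]]}' > next.json && python3 jog.py next.json
python3 - <<'E'
from h import *
yaw=-.212; c=np.array([519.4,-349.4,0]); R=np.array([[np.cos(yaw),-np.sin(yaw),0],[np.sin(yaw),np.cos(yaw),0],[0,0,1]])
o=ctrl.get_obs();print((R.T@(o["ee_pos"]-c)).round(1),o["ft_force"].round(1))
d=grab("scene","5");cv2.imwrite("pics/c5.png",crop(d,140,150,150,140,4))
E
```

```text
t: 6.82
ee_pos: [502.8, -444.1, 146.4]
orientation: [2.434, 1.973, -0.0]
ft_force: [-0.3, -5.3, 5.3]
width: 0.4
grasp_force: 2.7
t: 7.23
ee_pos: [507.3, -418.0, 156.0]
orientation: [2.438, 1.975, 0.001]
ft_force: [0.7, -2.6, 6.3]
width: 0.3
grasp_force: 2.5
t: 7.65
ee_pos: [511.6, -392.4, 157.3]
orientation: [-2.441, -1.978, -0.0]
ft_force: [1.9, -2.4, 3.5]
width: 0.5
grasp_force: 1.7
t: 8.07
ee_pos: [515.0, -372.0, 152.7]
orientation: [-2.438, -1.977, 0.001]
ft_force: [1.0, -0.7, 1.6]
width: 0.7
grasp_force: 0.2
[  0.5 -23.  152.7] [ 1.  -0.7  1.6]
```

View pics/c5.png

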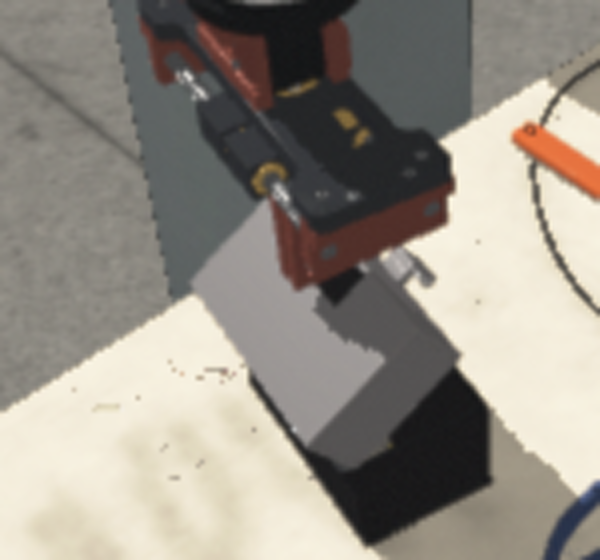

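The lid is about 0.65 rad open, with the fingertips on its outer face by the pad. I'll carry on around the arc and slow down near the catch.

In the tool's units: 5 mm is 0.0067, 4 mm is 0.0053.

```bash
echo '{"increments": [[0.0067,0,0.004,0,0,0],[0.0067,0,0.004,0,0,0],[0.0067,0,0.004,0,0,0],[0.0053,0,0.004,0,0,0],[0.0053,0,0.004,0,0,0]]}' > next.json && python3 jog.py next.json
echo '{"increments": [[0.004,0,0.0033,0,0,0],[0.004,0,0.0033,0,0,0],[0.0027,0,0.002,0,0,0],[0,0,0,0,0,0],[0,0,0,0,0,0]]}' > next.json && python3 jog.py next.json
python3 - <<'E'
from h import *
yaw=-.212; c=np.array([519.4,-349.4,0]); R=np.array([[np.cos(yaw),-np.sin(yaw),0],[np.sin(yaw),np.cos(yaw),0],[0,0,1]])
o=ctrl.get_obs();print((R.T@(o["ee_pos"]-c)).round(1),o["ft_force"].round(1))
E
```

```text
t: 8.53
ee_pos: [520.2, -350.2, 138.2]
orientation: [-2.44, -1.977, 0.0]
ft_force: [-1.2, 1.6, 2.5]
width: 0.8
grasp_force: 1.3
t: 8.95
ee_pos: [522.0, -343.2, 131.9]
orientation: [-2.441, -1.978, 0.0]
ft_force: [0.4, 0.0, 0.1]
width: 0.3
grasp_force: 0.0
[  1.2   6.6 131.9] [0.4 0.  0.1]
```

In the tool's units: 4 mm is 0.0053, 3 mm is 0.004.

```bash
echo '{"increments": [[0.004,0,-0.0013,0,0,0],[0.0053,0,-0.0013,0,0,0],[0.0053,0,-0.0013,0,0,0],[0.0027,0,0,0,0,0],[0,0,0,0,0,0]]}' > next.json && python3 jog.py next.json
echo '{"increments": [[0,0,0.0013,0,0,0],[0,0,0.0013,0,0,0],[0,0,0.0013,0,0,0],[0,0,0.0013,0,0,0],[0,0,0,0,0,0]]}' > next.json && python3 jog.py next.json
echo '{"increments": [[0,0,0.0009,0,0,0],[0,0,0.0009,0,0,0],[0,0,0,0,0,0]]}' > next.json && python3 jog.py next.json
```

```text
t: 9.37
ee_pos: [524.9, -330.0, 135.4]
orientation: [2.44, 1.978, 0.0]
ft_force: [-0.5, 0.2, -0.3]
width: 0.5
grasp_force: 0.0
t: 9.78
ee_pos: [524.9, -330.1, 131.7]
orientation: [-2.441, -1.977, -0.001]
ft_force: [-0.5, 3.4, 5.9]
width: 0.6
grasp_force: 2.9
t: 10.03
ee_pos: [525.0, -329.7, 130.9]
orientation: [-2.441, -1.977, -0.002]
ft_force: [-0.7, 5.7, 11.4]
width: 0.5
grasp_force: 5.6
```

In the tool's units: 0.4 mm is 0.0005.

```bash
echo '{"increments": [[0,0,0.0005,0,0,0],[0,0,0,0,0,0]]}' > next.json && python3 jog.py next.json; echo '{"increments": [[0,0,0.0005,0,0,0],[0,0,0,0,0,0]]}' > next.json && python3 jog.py next.json
```

```text
t: 10.2
ee_pos: [525.0, -329.6, 130.7]
orientation: [-2.441, -1.976, -0.002]
ft_force: [-1.9, 7.0, 12.2]
width: 0.6
grasp_force: 6.3
t: 10.37
ee_pos: [525.1, -329.5, 130.4]
orientation: [-2.441, -1.976, -0.002]
ft_force: [-1.9, 7.8, 13.8]
width: 0.6
grasp_force: 7.0
```

In the tool's units: 0.7 mm is 0.0009, 0.3 mm is 0.0004.

```bash
echo '{"increments": [[0.0009,0,0.0004,0,0,0],[0,0,0,0,0,0]]}' > next.json && python3 jog.py next.json; echo '{"increments": [[0.0004,0,0.0004,0,0,0],[0,0,0,0,0,0]]}' > next.json && python3 jog.py next.json
```

```text
t: 10.53
ee_pos: [525.1, -329.1, 130.0]
orientation: [-2.441, -1.977, -0.002]
ft_force: [-1.4, 6.7, 13.1]
width: 0.7
grasp_force: 6.5
t: 10.7
ee_pos: [525.2, -328.9, 129.8]
orientation: [-2.441, -1.977, -0.002]
ft_force: [-2.4, 6.8, 13.2]
width: 0.3
grasp_force: 6.6
```

In the tool's units: 0.5 mm is 0.0007, 0.2 mm is 0.0003.

```bash
echo '{"increments": [[0.0003,0,0.0007,0,0,0],[0,0,0,0,0,0]]}' > next.json && python3 jog.py next.json; echo '{"increments": [[0.0003,0,0.0007,0,0,0],[0,0,0,0,0,0]]}' > next.json && python3 jog.py next.json
```

```text
t: 10.87
ee_pos: [525.3, -328.5, 129.3]
orientation: [-2.441, -1.977, -0.002]
ft_force: [-2.1, 7.5, 13.0]
width: 0.5
grasp_force: 6.7
t: 11.03
ee_pos: [525.3, -328.2, 128.7]
orientation: [-2.441, -1.976, -0.002]
ft_force: [-1.2, 7.8, 14.2]
width: 0.7
grasp_force: 6.6
```

In the tool's units: 0.6 mm is 0.0008, 0.3 mm is 0.0004.

```bash
echo '{"increments": [[0.0004,0,0.0008,0,0,0],[0,0,0,0,0,0]]}' > next.json && python3 jog.py next.json; echo '{"increments": [[0.0004,0,0.0008,0,0,0],[0,0,0,0,0,0]]}' > next.json && python3 jog.py next.json
python3 - <<'E'
from h import *
d=grab("scene","6");cv2.imwrite("pics/c6.png",crop(d,165,190,120,100,5))
E
```

```text
t: 11.2
ee_pos: [525.4, -327.6, 128.0]
orientation: [-2.441, -1.976, -0.003]
ft_force: [-0.6, 8.3, 12.4]
width: 0.6
grasp_force: 5.8
t: 11.37
ee_pos: [525.5, -327.3, 127.2]
orientation: [-2.441, -1.976, -0.003]
ft_force: [0.2, 8.2, 10.9]
width: 0.4
grasp_force: 5.1
```

View pics/c6.png

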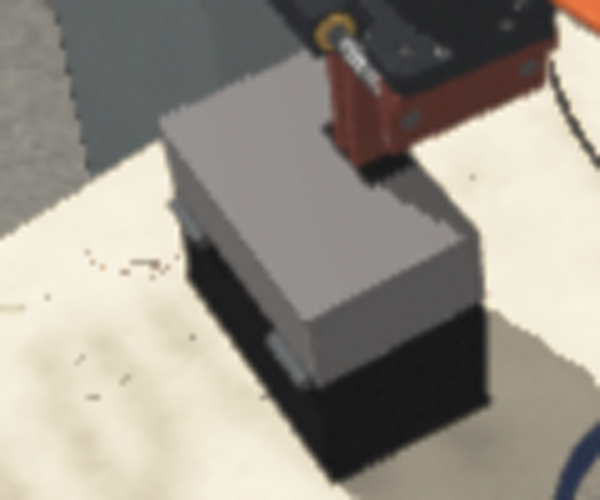

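The lid is nearly shut, with only a slight wedge gap at its +x side, and the force is now falling. I'll keep going to the stop.

In the tool's units: 1 mm is 0.0013, 0.4 mm is 0.0005.

```bash
echo '{"increments": [[0.0005,0,0.0013,0,0,0],[0,0,0,0,0,0]]}' > next.json && python3 jog.py next.json; echo '{"increments": [[0.0004,0,0.0013,0,0,0],[0,0,0,0,0,0]]}' > next.json && python3 jog.py next.json; echo '{"increments": [[0.0003,0,0.0009,0,0,0],[0,0,0,0,0,0]]}' > next.json && python3 jog.py next.json
```

```text
t: 11.58
ee_pos: [525.6, -327.3, 125.8]
orientation: [-2.441, -1.977, -0.002]
ft_force: [-0.1, 4.3, 6.1]
width: 0.3
grasp_force: 3.0
t: 11.75
ee_pos: [525.5, -327.7, 124.3]
orientation: [2.441, 1.978, 0.001]
ft_force: [0.4, 1.6, 1.4]
width: 0.6
grasp_force: 0.9
t: 11.92
ee_pos: [525.4, -327.7, 123.4]
orientation: [2.441, 1.977, 0.0]
ft_force: [0.9, 0.9, 2.7]
width: 0.1
grasp_force: 1.0
```

In the tool's units: 0.7 mm is 0.0009.

```bash
echo '{"increments": [[0,0,0.0009,0,0,0],[0,0,0,0,0,0]]}' > next.json && python3 jog.py next.json; echo '{"increments": [[0,0,0.0008,0,0,0],[0,0,0,0,0,0]]}' > next.json && python3 jog.py next.json; echo '{"increments": [[0,0,0.0005,0,0,0],[0,0,0,0,0,0]]}' > next.json && python3 jog.py next.json
```

```text
t: 12.08
ee_pos: [525.4, -327.7, 123.3]
orientation: [2.441, 1.977, 0.0]
ft_force: [-0.9, 2.9, 6.6]
width: 0.3
grasp_force: 3.4
t: 12.25
ee_pos: [525.4, -327.8, 123.2]
orientation: [2.441, 1.977, 0.0]
ft_force: [-1.8, 4.4, 11.8]
width: 0.3
grasp_force: 5.5
t: 12.42
ee_pos: [525.5, -327.8, 123.2]
orientation: [2.441, 1.977, 0.001]
ft_force: [-2.7, 4.0, 13.9]
width: 0.4
grasp_force: 7.0
```

At the hard stop: pad at 106 mm, as expected for a shut lid. I'll lift off and verify.

Careful with the scale: shifts go in shares of 0.75 m and turns go in shares of 180 degrees. That gives: -40 mm is -0.0533, -30 mm is -0.04.

```bash
echo '{"increments": [[0,0,-0.0027,0,0,0],[0,0,-0.0133,0,0,0],[0,0,-0.04,0,0,0],[0,0,-0.0533,0,0,0],[0,0,-0.0533,0,0,0]]}' > next.json && python3 jog.py next.json; echo '{"increments": [[-0.0267,0,-0.0267,0,0,0],[-0.0533,0,0,0,0,0],[-0.0533,0,0,0,0,0],[0,0,0,0,0,0],[0,0,0,0,0,0]]}' > next.json && python3 jog.py next.json
python3 - <<'E'
from h import *
d=grab("scene","7");a=cv2.resize(crop(d,165,190,120,100,5),(400,333))
w=grab("wrist","7");b=cv2.resize(w["img"][:,:,::-1],(400,300));b=cv2.copyMakeBorder(b,0,33,0,0,0)
cv2.imwrite("pics/c7.png",np.hstack([a,b]))
E
```

```text
t: 12.83
ee_pos: [524.3, -327.5, 244.4]
orientation: [-2.439, -1.976, 0.002]
ft_force: [1.5, -0.4, -0.0]
width: -0.2
grasp_force: 0.0
t: 13.25
ee_pos: [503.5, -427.3, 263.8]
orientation: [2.444, 1.974, -0.0]
ft_force: [0.6, 0.3, 0.7]
width: 0.3
grasp_force: 0.0
```

View pics/c7.png

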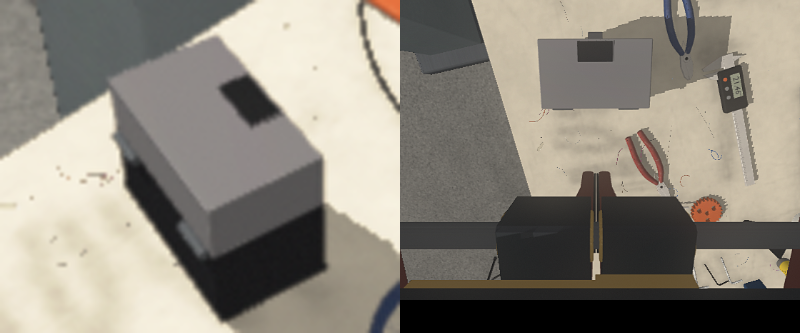

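The lid is flush and shut after release, and the tools are where they were. I'm handing in.

```bash
python3 -c "
from workcell import ctrl, eyes
print(ctrl.close_job())"
```

```text
the job is handed in; nothing more can be done
None
```

The job is handed in: the glue stick measured upright (about 0.03 rad) before closing, the lid pressed down to its stop (measured force stayed under 17 N) and sat flush after release, and the surrounding tools look unmoved; the stick and bottle could not be seen once the lid was shut, and no verdict was returned.

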